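Clip the kitchen timer back on its eye

ROBOT

A 6-joint arm with a two-finger parallel gripper is mounted at the origin on the work surface. World frame = base frame: x ahead of the robot, y to its left, z up, the work surface at z = 0. Lengths are in mm, angles in degrees, forces in N, time in s.
With the tool pointing down it reaches from about 325 to 925 mm from the base axis. Payload 3.1 kg.
Tool frame: the origin (TCP) lies midway between the tips of the shut fingers; the grasp point (between the pads) lies 19 mm behind it (manip.grip_depth is the distance from the TCP to the grasp point, in mm); x points along the fingers, y is the direction in which the jaws open and shut, and the axes are right-handed (so a half turn about x gives the same grasp; the last joint's range is limited). The gripper opens to 85 mm and grips with 20 to 120 N. Pads are 22 mm wide; open, the fingers measure 114 mm over their backs; the gripper's body (76 mm by 85 mm) begins 54 mm behind the grasp point. The pads swing forward as they close: fully open they stand 13 mm farther back than shut.
Start: joints at [63.243, 12.427, 92.441, -0, 75.132, -6.429], TCP at [217.109, 586.091, 231.3] pointing down, gripper open.
Joint ranges: [-157.48, 157.48], [-44.54, 120.13], [17.64, 146.25], [-64.5, 244.5], [7.68, 150.69], [-147.95, 147.95]. Speed limits (degrees/s): [159.86, 159.86, 180, 180, 180, 180].

INTERFACE

Orientations are given as [roll, pitch, yaw] about the fixed x, y, z axes, in that order (R = Rz(yaw) Ry(pitch) Rx(roll)).
In Python, from rig import manip, viewer, ticket gives the robot as it stands. The module is installed in compiled form; this text tells all that it offers.
- The arm moves only by the shell command python3 -m crank 'ROWS' [OPENING] [FORCE]. ROWS is JSON, a list of rows, each a list of 4 numbers: the shift along the tool's x, y, z in cm, then the turn about the tool's x in rad. A call has 1 to 12 rows; each row shifts and turns the commanded pose from where the row before left it, along the tool's axes as they then stand; what a row does not reach is not made up. A row lasts 1/10 s, in which the tool goes at most 50 mm and 8.59 degrees, less where a joint would pass 70% of its speed; a pose out of reach is approached as far as the arm can. A call with a gripper value outside its range is refused whole. OPENING is the opening, from 0 (shut) to 1 (fully open), set as the call begins (- or left out, the last holds). The fingers move at their own pace and stop on an object; FORCE is the grip in N (left out, the last holds). Time passes only in rows, so rows that do not move let the fingers close. It gives the time, the measured TCP pose, the force and the opening at its end, in the units of the state.
- manip.state(): the state, without advancing time (a new reading comes with each control period).
- viewer.grab_frame(name): name is "side" or "top"; returns a dict with "img" (420x560x3 uint8, red, green, blue), "vertical_fov" (degrees; the focal length in pixels is half the picture's height over the tangent of half this angle, whatever the lens; pixels are square), "cx", "cy" (the principal point, pixels), "R" (3x3) and "t" (3): a world point X has camera coordinates R X + t. Camera axes: x right, y down, z forward; pixel columns grow to the right and rows downward; lengths in mm; the calibration is good to about 2 mm. A picture is of the moment at which its call begins. There is no depth.
- ticket.job_done(): hands the job in, once; it reports no verdict.
Trained networks look in a picture, given as the dict that the camera call returned (one of the last four; its "shot" number tells which), for a name from the list of things; names that differ only in an ending like _2 or _b are one class to them, and where a whole thing is asked for, a point or a joint stands for the part that bears it (a point fixed in the world has none). Each returns a list of dicts, best first, with "p" (0 to 1); they miss things now and then, are a little off and sometimes report something else, mostly with a low value. They report only what shows in the picture. A call takes as long as a camera call. They do not tell look-alikes from the thing itself.
- viewer.trace(label, picture): "pixels" (420x560 bool, what is visible of it) and "extent" ([left, top, width, height] in pixels, round what is visible of it).
- viewer.spot_point(label, picture): "at" ([column, row] in pixels: a listed point, or the origin of a listed thing).
The state is a dict: "clock": time; "q": joint angles; "qd": joint speeds; "joint_torque": joint torques, N m; "tool_pos": TCP position; "tool_rot": TCP orientation; "force": force on the tool from outside, world axes, zero at the start; "torque": the same for the moment, N m; "grip_width": opening from 0.0 (shut) to 1.0 (fully open).
Only numpy, scipy, OpenCV 4.12 (cv2) and the standard library are available. Lean on these libraries where they do the work, as an engineer would, in place of code of your own. Each camera call takes 0.05 s, during which the arm holds its last target. There are 200 camera calls.

TASK

Pick up the kitchen timer and clip its snap hook onto the steel wire eye of the stand: press the sprung gate against the eye's front bar, gently, without forcing the hook or the stand, until the bar passes it and the gate springs shut behind. Leave the timer hanging freely from the eye by its closed hook, and do not disturb the other things on the table.

Things in the scene. Friction and masses are not known exactly. Their poses are not given: they have to be found in the camera images.
- timer: Kitchen timer: white plastic box 54 long (x) x 30 thick (y) x 46 mm high, 0.1 to 0.2 kg, standing upright, with a steel snap hook on top (91 mm high in all). Origin: centre of the underside; x points from the hook's flat back out of its mouth, y across the thickness, z up. All hook parts lie in the plane y = 0.
- timer_grip (a point): Centre of the hook's flat steel back (spine), the place to take the timer: 20 mm behind (-x) the box's centre, 70 mm above the underside; axes as timer. The spine is 16 (x) x 12 (y) mm and stands from the box's top (46 mm) up to 91 mm above the underside. The clear room inside the hook is 8 to 39 mm ahead of this point.
- hook_in (a point): Point inside the closed hook where the eye's bar lies when the timer hangs: 22 mm ahead of (+x) and 8 mm above timer_grip; same axes. The hook's crown, an 8 mm round bar from the spine's top, passes over it with its underside 6 mm above this point, then comes down to the beak.
- beak (a point): Underside of the hook's beak, 52 mm ahead of and 6 mm above timer_grip; same axes. The beak is the 8 mm round bar's straight level front part: it runs from 41 to 57 mm ahead of timer_grip (round end at 61 mm) and overhangs the gate, so that it can rest on the eye's bar.
- gate (a joint): Sprung gate under the root of the beak: 5 mm round rod, 28 mm long, hinged at its foot 42 mm ahead of and 20 mm below timer_grip. 0 rad = shut, upright (outer face 44.5 mm ahead of that point); swings only inward, stop at 0.85 rad. About 3 N opens it at the tip, 8 N at the stop. The bar passes only close under the beak, over the gate's tip, some 16 mm behind the shut gate; lower down it jams.
- stand: Fixed stand: 110 x 110 x 12 mm dark steel foot with a 20 mm square aluminium post, 248 mm tall. Origin at the centre of the foot's underside, z up. A black clamp collar on the post (32 x 52 x 22 mm) carries the eye on its -x side.
- eye_mid (a point): Point 66 mm to -x of the post, 167 mm above the table; axes as stand. The eye is a level closed loop of 6 mm steel wire, 38 mm wide and 47 mm long inside; its front bar runs along y, straight for 32 mm. The bar's middle is straight above or below this point: its collar is clamped at a different height each time, bar centre 139 to 195 mm above the table, and this height is not measured.
- jar: Bystander: brown glass jar with white lid, diameter 68, 88 mm tall; origin at the centre of its underside.
- mug: Bystander: steel mug, diameter 76, 80 mm tall, handle at its +y side; origin at the centre of its underside.
- carton: Bystander: milk carton, 64 x 64 x 201 mm; origin at the centre of its underside.
- bowl: Bystander: white bowl, diameter 150, 65 mm tall; origin at the centre of its underside.
- oil: Bystander: oil bottle, diameter 70, 240 mm tall; origin at the centre of its underside.
- spatula: Bystander: black spatula lying flat; origin on its underside.
Not all that is in view belongs to the job. What is meant by the timer is not orange, and is the smaller of those in its own colour.

How it is judged:
By the outcome, as a careful person would: the job done as asked, in the order asked, and still so for the second after the job is handed in, with the robot touching nothing.
It also fails if it takes over 58 s, if anything falls off the work surface, if the arm or the gripper's body presses on something with over 40 N, if the wrist force passes 120 N, or if a joint passes its speed limit or range.

## Working session

There is one attempt and no reset: what is moved stays moved. The work goes in short steps, Python scripts to look and compute and a shell command to move; the robot and the scene stay as the last step left them, time stands still between calls to the robot, and variables do not carry over. Pictures are saved under pics/ and viewed, about 8 in all and at most 12, crops included, and the job is handed in when it is done.

```bash
mkdir -p pics
cat > h.py <<'E'
import numpy as np, cv2
from rig import manip, viewer, ticket
def K(p):
    f=p["img"].shape[0]/2/np.tan(np.radians(p["vertical_fov"]/2)); return f,p["cx"],p["cy"]
def ray(p,uv):
    f,cx,cy=K(p); R=np.array(p["R"]);t=np.array(p["t"])
    return -R.T@t, R.T@np.array([(uv[0]-cx)/f,(uv[1]-cy)/f,1.])
def at_z(p,uv,z):
    o,d=ray(p,uv); return o+d*(z-o[2])/d[2]
def proj(p,X):
    f,cx,cy=K(p); c=np.array(p["R"])@np.array(X,float)+np.array(p["t"]); return np.array([cx+f*c[0]/c[2],cy+f*c[1]/c[2]])
def tri(pa,ua,pb,ub):
    o1,d1=ray(pa,ua);o2,d2=ray(pb,ub);d1/=np.linalg.norm(d1);d2/=np.linalg.norm(d2)
    s=np.linalg.lstsq(np.c_[d1,-d2],o2-o1,rcond=None)[0]
    a=o1+d1*s[0];b=o2+d2*s[1]; return (a+b)/2,np.linalg.norm(a-b)
def save(name,img,crop=None,k=1):
    if crop: x,y,w,h=crop; img=img[y:y+h,x:x+w]
    cv2.imwrite("pics/"+name,cv2.resize(np.ascontiguousarray(img[:,:,::-1]),None,fx=k,fy=k,interpolation=cv2.INTER_CUBIC))
E
python3 - <<'E'
from h import *
np.set_printoptions(precision=1,suppress=True)
s=viewer.grab_frame("side");t=viewer.grab_frame("top")
im=np.vstack([s["img"],t["img"]]); save("a.png",np.hstack([s["img"],t["img"]]),None,0.714)
for n,p in(("side",s),("top",t)):
    o,d=ray(p,(p["cx"],p["cy"]));print(n,p["vertical_fov"],o,d)
    for l in["timer","stand","jar","mug","carton","bowl","oil","spatula"]:
        print(l,[(round(r["p"],2),[int(v) for v in r["extent"]]) for r in viewer.trace(l,p)][:5])
    for l in["timer","timer_grip","beak","hook_in","eye_mid","stand"]:
        print(l,[(round(r["p"],2),np.round(r["at"],1).tolist()) for r in viewer.spot_point(l,p)][:5])
print(manip.state())
E
```

```text
side 55.865374127630325 [ 344.7 -740.8  874.2] [ 0.2  0.7 -0.7]
timer [(0.93, [286, 323, 30, 28]), (0.58, [288, 286, 27, 26]), (0.58, [237, 272, 28, 47])]
stand [(0.61, [297, 152, 39, 80])]
jar [(0.69, [240, 228, 27, 35])]
mug [(0.66, [242, 169, 20, 39])]
carton [(0.96, [332, 286, 50, 71]), (0.46, [295, 150, 41, 83])]
bowl [(0.63, [257, 137, 43, 30])]
oil [(0.63, [231, 98, 21, 67])]
spatula [(0.66, [289, 285, 26, 29]), (0.62, [215, 376, 133, 34])]
timer [(0.89, [299.3, 311.0]), (0.77, [298.5, 343.9]), (0.73, [252.2, 309.4])]
timer_grip [(0.92, [292.1, 333.0]), (0.61, [289.8, 290.2]), (0.59, [242.4, 279.4])]
beak [(0.8, [315.7, 291.3]), (0.6, [261.7, 296.5]), (0.59, [250.5, 195.8])]
hook_in [(0.67, [299.3, 290.4]), (0.66, [303.0, 327.9])]
eye_mid [(0.61, [299.4, 175.1])]
stand [(0.66, [298.7, 307.1]), (0.58, [320.3, 219.2]), (0.34, [257.0, 255.8])]
top 43.88280504627868 [ 335.4   26.3 1629.7] [ 0.1 -0.  -1. ]
timer [(0.78, [377, 208, 18, 23]), (0.62, [346, 202, 15, 25]), (0.56, [339, 244, 25, 17]), (0.51, [192, 210, 34, 27])]
stand [(0.56, [243, 145, 39, 46])]
jar [(0.72, [278, 225, 2
[... 291 characters left out ...]
222.9]), (0.69, [340.7, 257.0]), (0.63, [388.4, 226.2]), (0.54, [354.1, 218.1])]
beak [(0.75, [360.5, 243.1]), (0.69, [388.6, 212.1]), (0.52, [364.0, 202.3])]
hook_in [(0.72, [359.0, 212.8]), (0.69, [353.2, 218.1]), (0.68, [353.5, 246.4]), (0.6, [391.1, 219.3])]
eye_mid [(0.83, [249.3, 177.3])]
stand [(0.91, [263.7, 173.6])]
{'clock': 1.5, 'q': array([63.2, 12.4, 92.4, -0. , 75.1, -6.4]), 'qd': array([ 0. , -0. ,  0. , -0.1, -0.1,  0. ]), 'joint_torque': array([ -0. , -39.7, -30.4,  -0. ,   0. ,   0. ]), 'tool_pos': array([217.1, 586.1, 231.3]), 'tool_rot': array([  5.2,  90. , -15.1]), 'force': array([-0.3,  1. , -0.8]), 'torque': array([-0. , -0.1, -0. ]), 'grip_width': 1.0025954749508939}
```

View pics/a.png

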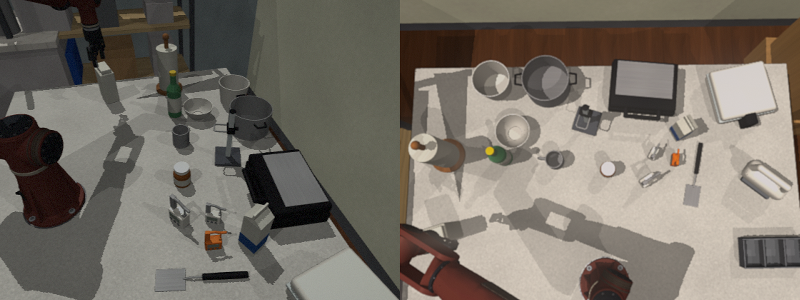

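Candidates: white A at side (251,295), white B at side (301,299), and orange at (301,337), which is excluded. I'll take a close crop to compare the sizes of A and B.

Run:
```python
from h import *
np.set_printoptions(precision=1,suppress=True)
s=viewer.grab_frame("side");t=viewer.grab_frame("top")
a=cv2.resize(s["img"][255:365,220:330],None,fx=5,fy=5,interpolation=cv2.INTER_CUBIC)
b=cv2.resize(t["img"][195:265,330:400],(250,250),interpolation=cv2.INTER_CUBIC)
c=cv2.resize(t["img"][135:205,225:295],(250,250),interpolation=cv2.INTER_CUBIC)
save("b.png",np.hstack([a,cv2.resize(np.vstack([b,c]),(250,550))]))
for uv in[(252,309),(299,311)]:print(at_z(s,uv,0))
for uv in[(355,215),(348,252)]:print(at_z(t,uv,46))
print("stand",at_z(t,(263.7,173.6),0),"eye", at_z(t,(249.3,177.3),167))
print(tri(s,(299.4,175.1),t,(249.3,177.3)))
```

```text
[ 430.8 -191.7    0. ]
[ 544.3 -226.7    0. ]
[ 539.4 -218.4   46. ]
[ 426.6 -193.    46. ]
stand [682.8  60.8   0. ] eye [637.   98.6 167. ]
(array([636.2,  98.7, 167.6]), np.float64(1.3706263786867336))
```

View pics/b.png

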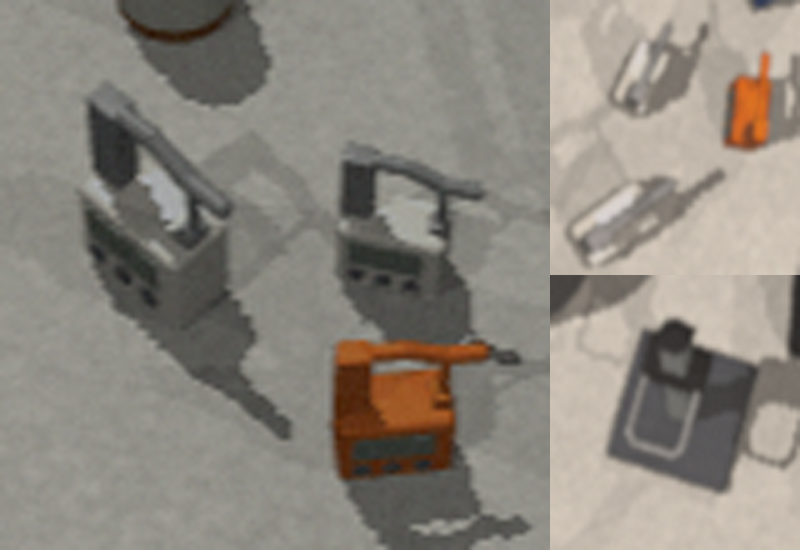

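B (crop centre (390,220), side ≈(301,299)) is visibly smaller than A (crop (155,200)), so B is the timer. The eye is in the crop's lower right, pointing towards −x and slightly +y. Next I'll fit models of the timer and stand to their masks.

```bash
cat > fit.py <<'E'
from h import *
from scipy.optimize import minimize
def box(x0,x1,y0,y1,z0,z1): return np.array([[x,y,z] for x in(x0,x1) for y in(y0,y1) for z in(z0,z1)],float)
TIMER=[box(-27,27,-15,15,0,46),box(-28,-12,-6,6,46,91),box(-20,8,-4,4,84,92),box(6,22,-4,4,79,91),box(20,41,-4,4,76,84),box(19.5,24.5,-2.5,2.5,46,78)]
STAND=[box(-55,55,-55,55,0,12),box(-10,10,-10,10,0,248)]
def place(parts,x,y,yaw,z=0):
    c,s=np.cos(yaw),np.sin(yaw); R=np.array([[c,-s,0],[s,c,0],[0,0,1]])
    return [P@R.T+[x,y,z] for P in parts]
S=4
def render(p,parts):
    m=np.zeros((420*S,560*S),np.uint8)
    for P in parts:
        q=np.array([(proj(p,X)+.5)*S-.5 for X in P]); cv2.fillConvexPoly(m,cv2.convexHull(np.round(q).astype(np.int32)),1)
    return cv2.resize(m.astype(np.float32),(560,420),interpolation=cv2.INTER_AREA)
def fit(parts,x0,views):
    def c(v):
        r=0
        for p,m in views:
            a=render(p,place(parts,v[0]*10,v[1]*10,v[2]/5)); r+=np.abs(a-m).sum()/m.sum()
        return r
    s0=np.array([x0[0]/10,x0[1]/10,x0[2]*5])
    best=None
    for k in range(3):
        sx=[s0]+[s0+d for d in np.eye(3)*(1.5 if k==0 else .5)]
        r=minimize(c,s0,method="Nelder-Mead",options=dict(initial_simplex=sx,xatol=.01,fatol=1e-4)); s0=r.x
    return s0[0]*10,s0[1]*10,s0[2]/5,r.fun
E
python3 - <<'E'
from fit import *
np.set_printoptions(precision=1,suppress=True)
s=viewer.grab_frame("side");t=viewer.grab_frame("top")
def pick(l,p,uv):
    b=None
    for r in viewer.trace(l,p):
        e=r["extent"]; d=np.hypot(e[0]+e[2]/2-uv[0],e[1]+e[3]/2-uv[1])
        if d<15 and(b is None or d<b[0]): b=(d,r)
    print(l,p["shot"],b and (b[1]["p"],b[1]["extent"])); return b and b[1]["pixels"].astype(np.float32)
ts,tt=pick("timer",s,(301,299)),pick("timer",t,(353,214))
ss,st=pick("stand",s,(316,190)),pick("stand",t,(262,168))
V=[(p,m) for p,m in((s,ts),(t,tt)) if m is not None]
for y in(-.3,-.8): f=fit(TIMER,(541,-222,y),V); print("timer",f[:2],np.degrees(f[2]),f[3])
for v in V: f1=fit(TIMER,f,[v]); print(" single",f1[:2],np.degrees(f1[2]),f1[3])
W=[(p,m) for p,m in((s,ss),(t,st)) if m is not None]
for y in(-.33,-.7): g=fit(STAND,(690,62,y),W); print("stand",g[:2],np.degrees(g[2]),g[3])
np.save("g.npy",g);np.save("f.npy",f)
# foot via dark threshold
gr=cv2.cvtColor(t["img"],cv2.COLOR_RGB2GRAY)[140:200,235:295]
print("A,B sizes", [r["pixels"].sum() for r in viewer.trace("timer",s)])
# overlays
def ov(p,parts,crop,k):
    x,y,w,h=crop; im=cv2.resize(np.ascontiguousarray(p["img"][y:y+h,x:x+w]),None,fx=k,fy=k,interpolation=cv2.INTER_CUBIC)
    return im
def draw(im,p,crop,k,P,col):
    q=[((proj(p,X)+.5-crop[:2])*k) for X in P]; cv2.polylines(im,[np.round(q).astype(np.int32)],False,col,1)
cs=(280,140,70,100);ct=(232,135,70,70)
a=ov(s,0,cs,6)[:600,:400];b=ov(t,0,ct,5.6)
for z,col in((139,(255,0,0)),(167,(0,255,0)),(195,(0,0,255))):
    c=place([np.array([[-66,-16,0],[-66,16,0],[-63,16,0]]),],g[0],g[1],g[2],z)[0]
    draw(a,s,cs[:2],6,c,col);draw(b,t,ct[:2],5.6,c,col)
F=place([np.array([[-55,-55,12],[55,-55,12],[55,55,12],[-55,55,12],[-55,-55,12.]])],*g[:3])[0]
draw(a,s,cs[:2],6,F,(255,255,0));draw(b,t,ct[:2],5.6,F,(255,255,0))
b=np.vstack([b,np.zeros((a.shape[0]-b.shape[0],b.shape[1],3),np.uint8)])
save("c.png",np.hstack([a,b]))
E
```

```text
timer 5 (0.86, [286.7, 286.1, 29.0, 26.3])
timer 6 (0.78, [348.2, 201.1, 16.5, 24.7])
stand 5 (0.58, [299.4, 154.1, 38.8, 80.0])
stand 6 (0.96, [240.8, 147.2, 41.3, 44.7])
timer (np.float64(543.2797604475111), np.float64(-219.0634166608086)) -28.789810652528715 0.26051491498947144
timer (np.float64(543.0392676524145), np.float64(-219.21957258184972)) -29.802169592144367 0.26087117195129395
 single (np.float64(543.9042161338475), np.float64(-218.50522491061434)) -30.09532209031223 0.10342492163181305
 single (np.float64(543.0392676524145), np.float64(-219.21957258184972)) -29.802169592144367 0.14632008969783783
stand (np.float64(695.8759051670404), np.float64(68.96694307341393)) -17.507392587521636 0.21657755970954895
stand (np.float64(695.408963914972), np.float64(68.57043184681879)) -17.933030837668447 0.2154821753501892
A,B sizes [np.int64(646), np.int64(944), np.int64(611)]
```

View pics/c.png

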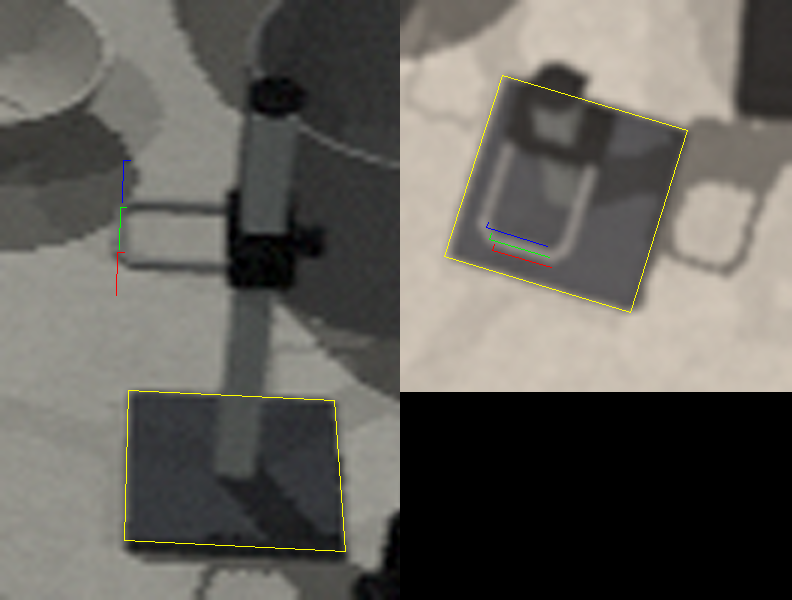

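The fits lie well on the images. In the side crop the bar is at about (121,237), between the red and green marks (z≈160), and in the top crop its middle is near (532,258). Next I'll rectify both views onto the loop plane to refine the bar's position and height.

Run:
```python
from h import *
np.set_printoptions(precision=1,suppress=True)
s=viewer.grab_frame("side");t=viewer.grab_frame("top")
g=(695.6,68.7,np.radians(-17.7)); c,si=np.cos(g[2]),np.sin(g[2])
def rect(p,z,X,Y):
    xx,yy=np.meshgrid(X,Y,indexing="ij")
    u=np.array([[proj(p,(g[0]+c*a-si*b,g[1]+si*a+c*b,z)) for a,b in zip(r1,r2)] for r1,r2 in zip(xx,yy)],np.float32)
    return cv2.remap(p["img"],u[...,0],u[...,1],cv2.INTER_CUBIC)
X=np.arange(-90,0,.5);Y=np.arange(-40,40,.5)
z=160
rt=rect(t,z,X,Y);rs=rect(s,z,X,Y)
im=np.hstack([cv2.resize(r,None,fx=2.4,fy=2.4) for r in(rt,rs)])
for j in range(0,80,10):
    for o in(0,384): cv2.putText(im,str(j-40),(int(o+j*4.8),12),0,.4,(255,0,0))
for j in range(0,90,10): cv2.putText(im,str(j-90),(0,int(j*4.8)),0,.4,(0,255,0)); cv2.line(im,(0,int(j*4.8)),(8,int(j*4.8)),(0,255,0))
save("d.png",im)
gt=cv2.cvtColor(rt,cv2.COLOR_RGB2GRAY).astype(float);gs=cv2.cvtColor(rs,cv2.COLOR_RGB2GRAY).astype(float)
iy=(Y>-8)&(Y<8)
print("top x-profile",[(X[i],round(gt[i,iy].mean())) for i in range(0,80,3)])
print("side x-profile",[(X[i],round(gs[i,iy].mean())) for i in range(0,80,3)])
ix=(X>-55)&(X<-35)
print("top y",[(Y[i],round(gt[ix,i].mean())) for i in range(0,160,4)])
print("side y",[(Y[i],round(gs[ix,i].mean())) for i in range(0,160,4)])
# shift per mm z
for n,p in(("t",t),("s",s)):
    P=np.array([g[0]-66*c,g[1]-66*si,160.]); d=at_z(p,proj(p,P+[0,0,10]),160)-P
    print(n,"apparent shift stand xy per +10mm z",c*d[0]+si*d[1],-si*d[0]+c*d[1])
R=cv2.Rodrigues(np.zeros(3))[0]
from scipy.spatial.transform import Rotation as Ro
st=manip.state();print(Ro.from_euler("xyz",st["tool_rot"],degrees=True).as_matrix())
```

```text
top x-profile [(np.float64(-90.0), 183), (np.float64(-88.5), 185), (np.float64(-87.0), 187), (np.float64(-85.5), 187), (np.float64(-84.0), 184), (np.float64(-82.5), 171), (np.float64(-81.0), 147), (np.float64(-79.5), 121), (np.float64(-78.0), 99), (np.float64(-76.5), 87), (np.float64(-75.0), 83), (np.float64(-73.5), 82), (np.float64(-72.0), 83), (np.float64(-70.5), 87), (np.float64(-69.0), 98), (np.float64(-67.5), 116), (np.float64(-66.0), 133), (np.float64(-64.5), 140), (np.float64(-63.0), 132), (np.float64(-61.5), 116), (np.float64(-60.0), 99), (np.float64(-58.5), 89), (np.float64(-57.0), 84), (np.float64(-55.5), 85), (np.float64(-54.0), 86), (np.float64(-52.5), 86), (np.float64(-51.0), 86)]
side x-profile [(np.float64(-90.0), 99), (np.float64(-88.5), 102), (np.float64(-87.0), 103), (np.float64(-85.5), 103), (np.float64(-84.0), 104), (np.float64(-82.5), 110), (np.float64(-81.0), 116), (np.float64(-79.5), 120), (np.float64(-78.0), 125), (np.float64(-76.5), 130), (np.float64(-75.0), 135), (np.float64(-73.5), 139), (np.float64(-72.0), 136), (np.float64(-70.5), 127), (np.float64(-69.0)
[... 1827 characters left out ...]
, (np.float64(0.0), 141), (np.float64(2.0), 140), (np.float64(4.0), 139), (np.float64(6.0), 139), (np.float64(8.0), 140), (np.float64(10.0), 140), (np.float64(12.0), 140), (np.float64(14.0), 141), (np.float64(16.0), 143), (np.float64(18.0), 136), (np.float64(20.0), 123), (np.float64(22.0), 102), (np.float64(24.0), 79), (np.float64(26.0), 69), (np.float64(28.0), 79), (np.float64(30.0), 101), (np.float64(32.0), 121), (np.float64(34.0), 131), (np.float64(36.0), 138), (np.float64(38.0), 140)]
t apparent shift stand xy per +10mm z 1.810447140499516 1.0268884927952895
s apparent shift stand xy per +10mm z 0.31453589787911485 12.465020154460076
[[ 0.   0.3  0.9]
 [-0.   0.9 -0.3]
 [-1.  -0.   0. ]]
```

View pics/d.png

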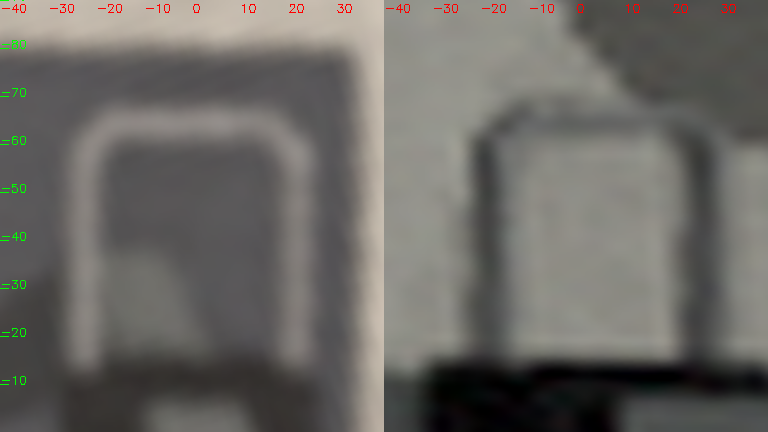

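Bar centre is about (633.4, 87.7, 163), yaw −17.7°. The two views agree on the 66 mm offset to within 1–2 mm. The grip point is about (526,−209), yaw −30°. Moving over now.

```bash
python3 -m crank '[[0,-3,2.6,0],[0,-3,2.6,0],[0,-3,2.6,0],[0,-3,2.6,0],[0,-3,2.6,0],[0,-3,2.6,0],[0,-3,2.6,0],[0,-3,2.6,0],[0,-3,2.6,0],[0,-3,2.6,0],[0,-3,2.6,0],[0,-3,2.6,0]]' 0.45 30
cat > togo.py <<'E'
import sys; from h import *
from scipy.spatial.transform import Rotation as Ro
def togo(x,y,z,yaw):
    s=manip.state(); R=Ro.from_euler("xyz",s["tool_rot"],degrees=True).as_matrix(); d=R.T@(np.array([x,y,z])-s["tool_pos"])/10
    psi=np.degrees(np.arctan2(R[1,2],R[0,2])); print("cm to go (tool axes)",d.round(2),"turn rad",np.radians(psi-yaw).round(3),"F",s["force"].round(1),"tcp",s["tool_pos"].round(1),"yaw",psi.round(1),"w",round(s["grip_width"],3),"t",s["clock"], "tilt",R[:,0].round(3))
if __name__=="__main__": togo(*map(float,sys.argv[1:]))
E
python3 togo.py 525.9 -209.1 231 -30
```

```text
clock: 3.25
tool_pos: [385.0, 138.7, 231.7]
tool_rot: [31.8, 89.9, 11.5]
force: [0.2, -0.8, 0.7]
grip_width: 0.442
cm to go (tool axes) [  0.08 -27.72  25.29] turn rad 0.169 F [ 0.2 -0.8  0.7] tcp [385.  138.7 231.7] yaw -20.3 w 0.442 t 3.25 tilt [ 0.001  0.    -1.   ]
```

```bash
python3 -m crank '[[0,-3,2.7,0],[0,-3,2.7,0],[0,-3,2.7,0],[0,-3,2.7,0],[0,-3,2.7,0],[0,-3,2.7,0],[0,-3,2.7,0],[0,-3,2.7,0],[0,0,0,0.08],[0,0,0,0.09],[0,0,0,0],[0,0,0,0]]'
python3 togo.py 525.9 -209.1 54 -30
```

```text
clock: 4.45
tool_pos: [503.7, -159.9, 231.3]
tool_rot: [3.7, 90.0, -26.3]
force: [-0.5, 0.2, 0.9]
grip_width: 0.452
cm to go (tool axes) [17.73 -3.16  4.37] turn rad 0.001 F [-0.5  0.2  0.9] tcp [ 503.7 -159.9  231.3] yaw -30.0 w 0.452 t 4.45 tilt [ 0. -0. -1.]
```

```bash
python3 -m crank '[[2,-1.6,2.2,0],[2,-1.55,2.2,0],[2.5,0,0,0],[2.5,0,0,0],[2.5,0,0,0],[0,0,0,0],[0,0,0,0]]'
python3 togo.py 525.9 -209.1 54 -30
python3 - <<'E'
from fit import *
s=viewer.grab_frame("side");t=viewer.grab_frame("top")
a=cv2.resize(s["img"][235:325,250:350],(400,360),interpolation=cv2.INTER_CUBIC)
k=4
for P in place(TIMER,543.2,-219.1,np.radians(-30)):
    q=np.array([(proj(s,X)+.5-(250,235))*k for X in P]);cv2.polylines(a,[cv2.convexHull(q.astype(np.int32))],True,(255,255,0),1)
b=cv2.resize(t["img"][180:270,310:410],(400,360),interpolation=cv2.INTER_CUBIC)
save("e.png",np.hstack([a,b]))
E
```

```text
clock: 5.15
tool_pos: [525.9, -208.8, 116.3]
tool_rot: [-176.2, 89.9, 153.8]
force: [0.3, 0.4, 1.0]
grip_width: 0.451
cm to go (tool axes) [ 6.23 -0.02  0.02] turn rad 0.0 F [0.3 0.4 1. ] tcp [ 525.9 -208.8  116.3] yaw -30.0 w 0.451 t 5.15 tilt [-0.001  0.    -1.   ]
```

View pics/e.png

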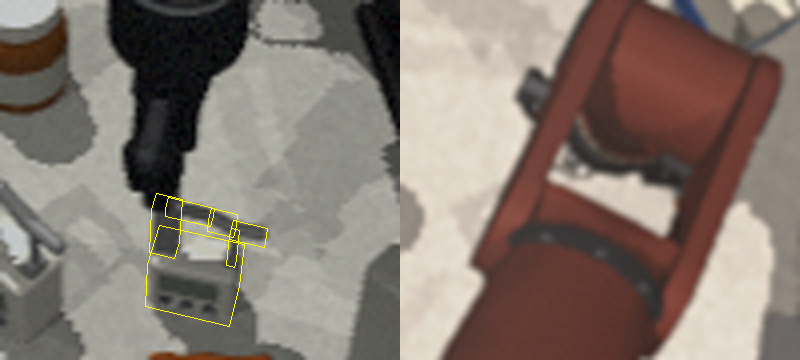

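The side crop shows the fitted timer outline (155–265, 195–325) matching the image, with the fingers right above the spine at (150,180). Descending.

```bash
python3 -m crank '[[2,0,0,0],[2,0,0,0],[1.5,0,0,0],[0.7,0,0,0],[0,0,0,0],[0,0,0,0]]'
python3 togo.py 525.9 -209.1 54 -30
python3 -m crank '[[0,0,0,0],[0,0,0,0],[0,0,0,0],[0,0,0,0],[0,0,0,0],[0,0,0,0],[0,0,0,0],[0,0,0,0]]' 0 50
```

```text
clock: 5.85
tool_pos: [526.8, -209.6, 55.1]
tool_rot: [0.7, 89.9, -29.3]
force: [-0.2, -0.1, 0.5]
grip_width: 0.451
cm to go (tool axes) [ 0.11  0.   -0.1 ] turn rad -0.001 F [-0.2 -0.1  0.5] tcp [ 526.8 -209.6   55.1] yaw -30.1 w 0.451 t 5.85 tilt [ 0.001 -0.001 -1.   ]
clock: 6.65
tool_pos: [527.0, -209.7, 55.4]
tool_rot: [5.2, 89.9, -24.8]
force: [-0.1, 1.1, 6.5]
grip_width: 0.134
```

The jaws stopped at 11.4 mm, which matches the 12 mm spine. Lifting.

```bash
python3 -m crank '[[-1,0,0,0],[-2,0,0,0],[-3,0,0,0],[-3,0,0,0],[-3,0,0,0],[-1.5,0,0,0],[0,0,0,0],[0,0,0,0],[0,0,0,0]]'
python3 togo.py 561.9 110.5 190 -17.7
```

```text
clock: 7.55
tool_pos: [524.5, -208.5, 186.7]
tool_rot: [-178.4, 89.7, 151.5]
force: [-0.3, -0.5, -1.5]
grip_width: 0.137
cm to go (tool axes) [ -0.27  29.48 -12.75] turn rad -0.216 F [-0.3 -0.5 -1.5] tcp [ 524.5 -208.5  186.7] yaw -30.1 w 0.137 t 7.55 tilt [-0.004  0.002 -1.   ]
```

```bash
python3 -m crank '[[0,2,-0.9,0],[0,3,-1.3,0],[0,3.5,-1.5,0],[0,3.5,-1.5,0],[0,3.5,-1.5,0],[0,3.5,-1.5,0],[0,3.5,-1.5,0],[0,3.5,-1.5,0],[0,2,-0.9,0],[0,1.5,-0.6,0],[0,0,0,0],[0,0,0,0]]'
python3 -m crank '[[0,0,0,-0.07],[0,0,0,-0.08],[0,0,0,-0.06],[0,0,0,0],[0,0,0,0],[0,0,0,0]]'
python3 togo.py 561.9 110.5 190 -17.7
python3 - <<'E'
from fit import *
s=viewer.grab_frame("side");t=viewer.grab_frame("top")
for p in(s,t):
    for l in("timer","beak","timer_grip"): print(l,[(round(r["p"],2),np.round(r.get("at",r.get("extent")),1).tolist()) for r in (viewer.trace if l=="timer" else viewer.spot_point)(l,p)][:4])
k=4;st=manip.state()["tool_pos"];h=np.array([.9527,-.304])
a=cv2.resize(s["img"][120:250,240:340],None,fx=k,fy=k,interpolation=cv2.INTER_CUBIC)
o=st[:2]+20*h
for P in place(TIMER,o[0],o[1],np.radians(-17.7),st[2]-55.4):
    q=np.array([(proj(s,X)+.5-(240,120))*k for X in P]);cv2.polylines(a,[cv2.convexHull(q.astype(np.int32))],True,(255,255,0),1)
b=cv2.resize(t["img"][120:250,200:300],None,fx=k,fy=k,interpolation=cv2.INTER_CUBIC)
save("f.png",np.hstack([a,b]))
E
```

```text
clock: 8.75
tool_pos: [563.4, 109.1, 188.2]
tool_rot: [-122.8, 89.9, -152.9]
force: [-0.5, -0.3, -1.6]
grip_width: 0.136
clock: 9.35
tool_pos: [564.0, 108.9, 189.2]
tool_rot: [-115.5, 90.0, -133.6]
force: [-0.4, 0.9, -1.4]
grip_width: 0.131
cm to go (tool axes) [-0.08  0.09 -0.24] turn rad -0.008 F [-0.4  0.9 -1.4] tcp [564.  108.9 189.2] yaw -18.1 w 0.131 t 9.35 tilt [-0. -0. -1.]
timer [(0.94, [273.8, 161.9, 23.3, 27.2]), (0.66, [236.8, 275.1, 33.2, 43.9]), (0.56, [285.9, 323.2, 29.4, 28.3])]
beak [(0.81, [315.7, 325.2]), (0.73, [297.1, 165.7]), (0.56, [261.3, 298.3])]
timer_grip [(0.88, [290.9, 332.3]), (0.84, [274.6, 167.8]), (0.77, [239.3, 282.8]), (0.73, [255.7, 254.8])]
timer [(0.87, [339.4, 241.3, 26.5, 20.4]), (0.72, [379.6, 213.9, 11.3, 15.7])]
beak [(0.85, [361.5, 244.7]), (0.81, [387.5, 211.3]), (0.39, [219.7, 223.1])]
timer_grip [(0.83, [339.9, 259.0]), (0.64, [387.2, 226.6])]
```

View pics/f.png

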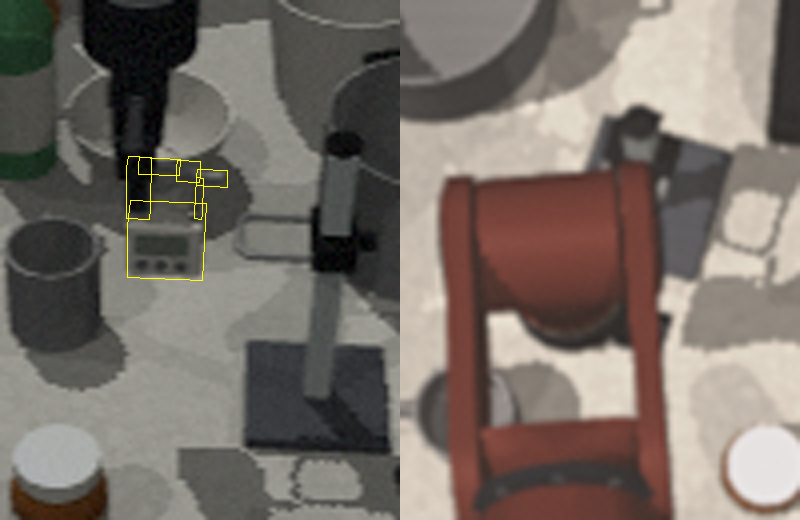

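The side crop shows the timer held upright, with box bottom at row 275 and beak near (215,185). The eye is ahead at (240,238) and the outline agrees to about 1 px. I'll descend in front of the bar, then move the beak over it.

```bash
python3 -m crank '[[1,0,-0.2,0],[1.5,0.1,0,-0.008],[1,0,0,0],[0,0,0,0],[0,0,0,0],[0,0,0,0]]'
python3 togo.py 584.9 103.2 153 -17.7
```

```text
clock: 10.35
tool_pos: [562.8, 111.2, 154.6]
tool_rot: [19.5, 90.0, 1.9]
force: [0.2, -0.9, -0.7]
grip_width: 0.131
cm to go (tool axes) [ 0.16 -0.1   2.35] turn rad 0.002 F [ 0.2 -0.9 -0.7] tcp [562.8 111.2 154.6] yaw -17.6 w 0.131 t 10.35 tilt [ 0.001  0.    -1.   ]
```

```bash
python3 -m crank '[[0,-0.1,0.5,0],[0,0,0.6,0],[0,0,0.6,0],[0,0,0.6,0],[0,0,0,0],[0,0,0,0],[0,0,0,0]]'
python3 togo.py 584.9 103.2 146 -17.7
python3 - <<'E'
from fit import *
s=viewer.grab_frame("side")
k=7
a=cv2.resize(s["img"][145:205,255:345],None,fx=k,fy=k,interpolation=cv2.INTER_CUBIC)
save("g.png",a)
E
```

```text
clock: 11.05
tool_pos: [583.7, 103.4, 154.1]
tool_rot: [-166.0, 90.0, 176.4]
force: [-0.7, 0.6, -1.1]
grip_width: 0.135
cm to go (tool axes) [0.81 0.02 0.12] turn rad 0.002 F [-0.7  0.6 -1.1] tcp [583.7 103.4 154.1] yaw -17.6 w 0.135 t 11.05 tilt [-0.001  0.    -1.   ]
```

View pics/g.png

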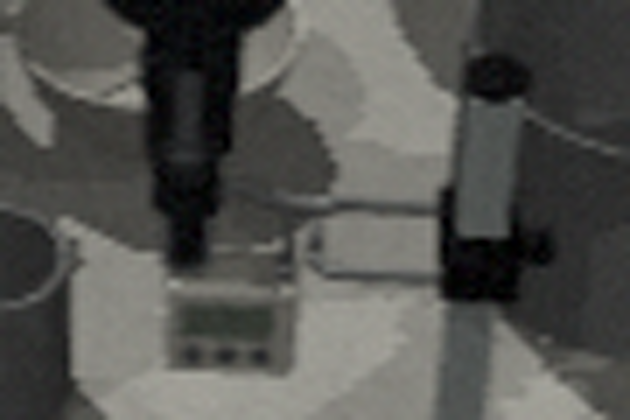

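No contact yet. The gate is at (295,235) and the bar at about (312,240), right ahead of it, with the beak end above at (310,205). Lowering in small steps to feel the bar.

```bash
for i in 1; do python3 -m crank '[[0.2,0,0,0],[0.2,0,0.1,0],[0,0,0,0],[0,0,0,0]]'; python3 -m crank '[[0.15,0,0,0],[0,0,0,0],[0,0,0,0]]'; python3 -m crank '[[0.15,0,0,0],[0,0,0,0],[0,0,0,0]]'; done; python3 togo.py 584.9 103.2 146 -17.7
```

```text
clock: 11.5
tool_pos: [584.8, 103.1, 150.1]
tool_rot: [-158.2, 90.0, -175.8]
force: [0.3, 0.7, -1.2]
grip_width: 0.133
clock: 11.8
tool_pos: [584.9, 103.0, 148.7]
tool_rot: [-158.6, 90.0, -176.2]
force: [0.5, 0.3, -1.7]
grip_width: 0.131
clock: 12.1
tool_pos: [584.9, 103.0, 147.2]
tool_rot: [-159.0, 90.0, -176.6]
force: [-0.4, 0.6, -1.4]
grip_width: 0.129
cm to go (tool axes) [ 0.12  0.02 -0.  ] turn rad 0.002 F [-0.4  0.6 -1.4] tcp [584.9 103.  147.2] yaw -17.6 w 0.129 t 12.1 tilt [-0. -0. -1.]
```

```bash
python3 -m crank '[[0.15,0,0,0],[0,0,0,0],[0,0,0,0]]'; python3 -m crank '[[0.1,0,0,0],[0,0,0,0],[0,0,0,0]]'
```

```text
clock: 12.4
tool_pos: [584.9, 103.0, 145.7]
tool_rot: [-157.0, 90.0, -174.6]
force: [-0.5, -0.2, -2.3]
grip_width: 0.134
clock: 12.7
tool_pos: [585.1, 103.1, 145.0]
tool_rot: [22.0, 90.0, 4.4]
force: [-0.4, 0.4, 0.1]
grip_width: 0.132
```

```bash
python3 -m crank '[[0.1,0,0,0],[0,0,0,0],[0,0,0,0]]'; python3 togo.py 584.9 103.2 146 -17.7
```

```text
clock: 13.0
tool_pos: [585.2, 103.1, 144.4]
tool_rot: [17.9, 90.0, 0.3]
force: [-1.9, 0.9, 2.5]
grip_width: 0.132
cm to go (tool axes) [-0.16  0.   -0.03] turn rad 0.002 F [-1.9  0.9  2.5] tcp [585.2 103.1 144.4] yaw -17.6 w 0.132 t 13.0 tilt [ 0.001  0.    -1.   ]
```

Contact with the bar at TCP z≈145, as predicted. I'll back off 1 mm and push the gate forward gently.

```bash
python3 -m crank '[[-0.1,0,0,0],[0,0,0.2,0],[0,0,0.2,0],[0,0,0.2,0],[0,0,0,0],[0,0,0,0]]'; python3 -m crank '[[0,0,0.2,0],[0,0,0.2,0],[0,0,0,0],[0,0,0,0]]';python3 togo.py 613.6 94 146 -17.7
```

```text
clock: 13.6
tool_pos: [589.9, 101.5, 144.5]
tool_rot: [-172.6, 89.9, 169.9]
force: [-4.5, 1.6, 2.4]
grip_width: 0.131
clock: 14.0
tool_pos: [593.7, 100.3, 144.6]
tool_rot: [-173.9, 89.9, 168.5]
force: [-6.1, 1.6, 2.7]
grip_width: 0.133
cm to go (tool axes) [-0.15 -0.    2.09] turn rad 0.002 F [-6.1  1.6  2.7] tcp [593.7 100.3 144.6] yaw -17.6 w 0.133 t 14.0 tilt [-0.002  0.    -1.   ]
```

```bash
python3 -m crank '[[0,0,0.2,0],[0,0,0.2,0],[0,0,0,0],[0,0,0,0]]'; python3 -m crank '[[0,0,0.2,0],[0,0,0.2,0],[0,0,0,0],[0,0,0,0]]'; python3 togo.py 613.6 94 146 -17.7
```

```text
clock: 14.4
tool_pos: [597.5, 99.1, 144.2]
tool_rot: [-173.8, 89.9, 168.6]
force: [-4.6, 1.0, 0.7]
grip_width: 0.136
clock: 14.8
tool_pos: [600.9, 97.5, 143.0]
tool_rot: [-159.2, 89.8, -176.7]
force: [-2.8, 0.7, -4.6]
grip_width: 0.134
cm to go (tool axes) [-0.3   0.05  1.31] turn rad 0.002 F [-2.8  0.7 -4.6] tcp [600.9  97.5 143. ] yaw -17.6 w 0.134 t 14.8 tilt [-0.003 -0.    -1.   ]
```

```bash
python3 -m crank '[[0,0,0.2,0],[0,0,0.2,0],[0,0,0,0],[0,0,0,0]]'; python3 -m crank '[[0,0,0.2,0],[0,0,0.2,0],[0,0,0,0],[0,0,0,0]]'; python3 togo.py 613.6 94 146 -17.7
```

```text
clock: 15.2
tool_pos: [607.9, 96.0, 146.3]
tool_rot: [13.7, 89.8, -3.9]
force: [0.3, -0.3, -1.6]
grip_width: 0.133
clock: 15.6
tool_pos: [609.9, 95.1, 144.8]
tool_rot: [-6.0, 90.0, -23.6]
force: [-0.4, -0.4, -1.2]
grip_width: 0.134
cm to go (tool axes) [-0.12  0.01  0.39] turn rad 0.002 F [-0.4 -0.4 -1.2] tcp [609.9  95.1 144.8] yaw -17.6 w 0.134 t 15.6 tilt [ 0. -0. -1.]
```

The bar snapped past and the force dropped to the weight alone. Centring now, then lowering until the crown rests on the bar.

```bash
python3 -m crank '[[0,0,0.2,0],[0,0,0.15,0],[0.2,0,0,0],[0.2,0,0,0],[0.2,0,0,0],[0,0,0,0],[0,0,0,0]]'; python3 -m crank '[[0.1,0,0,0],[0,0,0,0],[0,0,0,0]]';python3 -m crank '[[0.1,0,0,0],[0,0,0,0],[0,0,0,0]]'; python3 togo.py 613.6 94 136 -17.7
python3 - <<'E'
from fit import *
s=viewer.grab_frame("side")
a=cv2.resize(s["img"][145:205,255:345],None,fx=7,fy=7,interpolation=cv2.INTER_CUBIC)
save("i.png",a)
E
```

```text
clock: 16.3
tool_pos: [612.9, 94.1, 138.6]
tool_rot: [-159.8, 90.0, -177.4]
force: [-1.5, -0.4, -1.3]
grip_width: 0.131
clock: 16.6
tool_pos: [613.1, 94.1, 137.9]
tool_rot: [19.6, 90.0, 2.0]
force: [-0.2, -0.1, -2.3]
grip_width: 0.129
clock: 16.9
tool_pos: [613.4, 94.1, 137.3]
tool_rot: [18.7, 90.0, 1.1]
force: [-0.3, 0.8, -0.1]
grip_width: 0.135
cm to go (tool axes) [ 0.13 -0.01  0.02] turn rad 0.002 F [-0.3  0.8 -0.1] tcp [613.4  94.1 137.3] yaw -17.6 w 0.135 t 16.9 tilt [ 0.001  0.    -1.   ]
```

View pics/i.png

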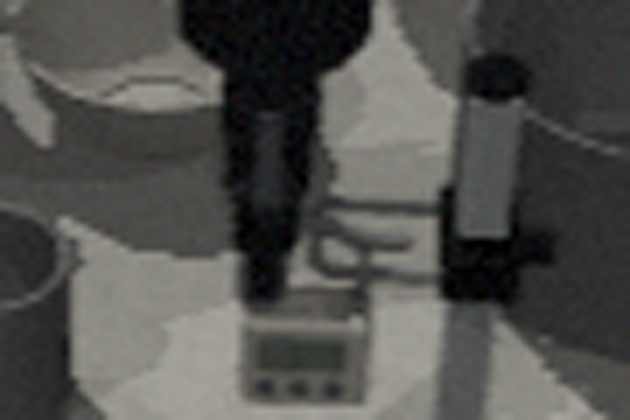

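The beak at (400,242) lies inside the loop, the bar at (318,245) is within the hook, and the gate is upright at (360,265). The crown has just touched down, so I'll settle 1 mm further, release and withdraw upward.

```bash
python3 -m crank '[[0.1,0,0,0],[0,0,0,0],[0,0,0,0]]'; python3 -m crank '[[0,0,0,0],[0,0,0,0],[0,0,0,0],[0,0,0,0],[0,0,0,0],[0,0,0,0]]' 0.4; python3 -m crank '[[-0.5,0,0,0],[-1,0,0,0],[-1.5,0,0,0],[-2,0,0,0],[-2,0,0,0],[-3,0,0,0],[-3,0,0,0],[0,0,-2,0],[0,0,-3,0],[0,0,-3,0],[0,0,0,0],[0,0,0,0]]'
python3 - <<'E'
from fit import *
s=viewer.grab_frame("side")
print(manip.state()["force"])
a=cv2.resize(s["img"][145:205,255:345],None,fx=7,fy=7,interpolation=cv2.INTER_CUBIC)
save("j.png",a)
E
```

```text
clock: 17.25
tool_pos: [613.6, 94.1, 136.7]
tool_rot: [19.7, 89.9, 2.1]
force: [-1.9, -0.3, 4.0]
grip_width: 0.13
clock: 17.85
tool_pos: [613.0, 94.1, 135.6]
tool_rot: [-157.9, 90.0, -175.5]
force: [0.3, 0.6, -0.2]
grip_width: 0.403
clock: 19.05
tool_pos: [537.2, 118.5, 267.6]
tool_rot: [18.1, 89.8, 0.6]
force: [1.1, 0.4, -0.2]
grip_width: 0.403
[1.0120976  0.06559811 0.53078067]
```

View pics/j.png

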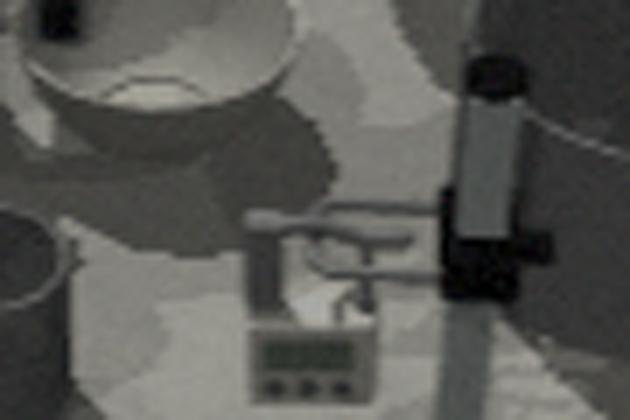

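The timer hangs by its crown with the gate upright at (362,265). I'll let it settle, then check that it's stable and nothing else moved.

```bash
python3 -m crank '[[-0.5,0,-2,0],[0,0,-3,0],[0,0,-2,0],[0,0,0,0],[0,0,0,0],[0,0,0,0],[0,0,0,0],[0,0,0,0],[0,0,0,0],[0,0,0,0],[0,0,0,0],[0,0,0,0]]'
python3 - <<'E'
from fit import *
s=viewer.grab_frame("side");t=viewer.grab_frame("top")
for p in(s,t):
    for l in["timer","jar","mug","carton","bowl","oil","spatula"]: print(l,[(round(r["p"],2),[int(v) for v in r["extent"]]) for r in viewer.trace(l,p)][:3])
a=cv2.resize(s["img"][160:210,275:325],(500,500),interpolation=cv2.INTER_CUBIC)
b=cv2.resize(t["img"][150:200,235:285],(300,300),interpolation=cv2.INTER_CUBIC)
save("k.png",np.hstack([a,np.vstack([b,np.zeros((200,300,3),np.uint8)])]))
E
```

```text
clock: 20.3
tool_pos: [470.1, 139.4, 270.8]
tool_rot: [-153.6, 90.0, -171.2]
force: [-0.5, 0.7, -0.6]
grip_width: 0.399
timer [(0.87, [236, 273, 30, 45]), (0.82, [291, 176, 21, 23]), (0.63, [283, 322, 32, 30])]
jar [(0.62, [242, 226, 25, 38])]
mug [(0.56, [241, 168, 20, 37]), (0.16, [288, 176, 23, 24])]
carton [(0.8, [335, 283, 45, 78]), (0.6, [240, 226, 25, 39])]
bowl [(0.56, [244, 226, 23, 37])]
oil [(0.86, [232, 109, 19, 58])]
spatula [(0.69, [217, 377, 128, 33])]
timer [(0.58, [248, 170, 14, 21]), (0.57, [377, 212, 16, 19]), (0.55, [336, 242, 25, 22])]
jar [(0.97, [281, 225, 19, 24])]
mug []
carton [(0.75, [374, 163, 40, 34])]
bowl [(0.74, [129, 160, 50, 47])]
oil [(0.72, [118, 201, 36, 35])]
spatula [(0.82, [400, 200, 22, 88]), (0.64, [239, 146, 40, 43])]
```

View pics/k.png

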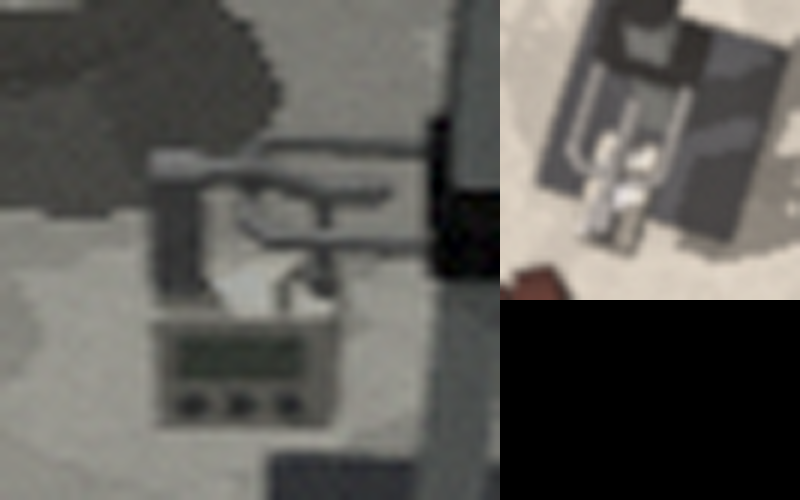

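The picture shows the timer hanging level and still: crown over the bar near (245,190), gate upright and shut at (323,200–280). The top inset shows it centred in the eye. Bystanders are where they started.

```bash
python3 -c "
from rig import ticket; print(ticket.job_done())"
```

```text
the job is handed in; nothing more can be done
None
```

The timer, the smaller white one, is hanging from the stand's eye by its closed hook, and I've handed the job in at about 20 s.

- **Clipping:** I felt for the bar with the beak, with contact at about 4 N, where the camera fit put it. I then pushed the gate in 2 mm steps. The readings between steps showed at most about 7 N until the bar passed and the force fell back to the timer's weight.
- **Release:** I lowered the timer until the crown rested on the bar, opened the jaws and backed away. The robot was touching nothing at hand-in.
- **Last checks:** In the last side picture, about 2.5 s after release, the timer hung level with the bar inside the hook and the gate upright. The top view showed it centred in the eye. The other things were within a few pixels of where they started.
- **Misses:** The network found no mug in the last top picture. It did find it unmoved in the side picture. The bowl was the reverse: its side-view match landed on the jar, but the top view showed it unmoved. The gate being shut is judged from the pictures only, since there is no direct reading of it.

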